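# Serve a chocolate ball: spoon into the tray's recess, then lift, turn and present the tray

## Robot

A 6-joint arm with a two-finger parallel gripper is mounted at the origin on a cart in front of the work surface, level with it; the furniture and walls round the work are solid. World frame = base frame: x ahead of the robot, y to its left, z up, the work surface at z = 0. Lengths are in mm, angles in rad, forces in N, time in s.
With the tool pointing down it reaches from about 275 to 750 mm from the base axis. Payload 10.2 kg.
Tool frame: the origin (TCP) lies between the finger pads; the fingertips stand ctrl.tips_ahead ahead of it and the grasp point (between the pads) lies 8 mm behind it (ctrl.tips_ahead is the distance from the TCP to the fingertips, in mm); z points along the fingers, y is the direction in which the jaws open and shut (so a half turn about z gives the same grasp; the last joint's range is limited). The gripper opens to 85 mm and grips with 20 to 120 N. Pads are 22 mm wide; open, the fingers measure 114 mm over their backs; the gripper's body (76 mm by 85 mm) begins 54 mm behind the grasp point. The pads swing forward as they close: fully open they stand 13 mm farther back than shut.
Start: joints at [-1.473, 0.313, 1.498, -0, 1.331, -0.223], TCP at [165.533, -498.227, 242.294] pointing down, gripper open.
Joint ranges: [-2.94, 2.94], [-0.97, 2.17], [0.19, 2.56], [-1.23, 4.37], [0.02, 3.11], [-2.88, 2.88]. Speed limits (rad/s): [2.39, 2.39, 3.01, 3.14, 3.14, 3.14].

## Interface

Orientations are given as a unit quaternion [w, x, y, z].
In Python, from rig import ctrl gives the robot as it stands. The module is installed in compiled form; this text tells all that it offers.
- The arm moves only by the tool move_arm, never from a script. Its argument "motion" is a list of rows, each an object with "offset": the shift along the tool's x, y, z in m, a list of three; "angular": the turn, a rotation vector about the tool's x, y, z in degrees, a list of three; "jaw": the finger opening in m, from 0 to 0.0854. In form: [{"offset": [tx, ty, tz], "angular": [ax, ay, az], "jaw": jaw}, ...]. A call has 1 to 5 rows; each row is the pose to reach, as a shift and turn from the pose commanded when the call began, along the tool's axes at that moment; what a row does not reach only later rows make up. A row lasts 1/8 s, in which the tool goes at most 62.5 mm and 10.7 degrees, less where a joint would pass 70% of its speed; a pose out of reach is approached as far as the arm can. A call with a gripper value outside its range is refused whole. The fingers move at their own pace and stop on an object; "squeeze" is the grip in N (left out, the last holds). Time passes only in rows, so rows that repeat a pose let the fingers close. It gives the time, the measured TCP pose, the force and the opening at its end, in the units of the state.
- ctrl.sense(): the state, without advancing time (a new reading comes with each control period).
- ctrl.capture(name): name is "scene" or "top" or "wrist"; returns a dict with "img" (420x560x3 uint8, red, green, blue), "intrinsics" (3x3 intrinsics, pixels), "rvec" (rotation vector, rad) and "tvec" (3), from world to camera coordinates, as OpenCV has them. Camera axes: x right, y down, z forward; pixel columns grow to the right and rows downward; lengths in mm; the calibration is good to about 2 mm. A picture is of the moment at which its call begins. There is no depth.
- ctrl.finish_job(): hands the job in, once; it reports no verdict.
The state is a dict: "time_s": time; "joints": joint angles; "dq": joint speeds; "tau": joint torques, N m; "eef_pos": TCP position; "ee_rot": TCP orientation; "force": force on the tool from outside, world axes, zero at the start; "wrist_torque": the same for the moment, N m; "grip_width": opening from 0.0 (shut) to 1.0 (fully open).
Only numpy, scipy, OpenCV 4.12 (cv2) and the standard library are available. Lean on these libraries where they do the work, as an engineer would, in place of code of your own. Each camera call takes 0.05 s, during which the arm holds its last target. There are 200 camera calls.

## Task

Get the dessert ready to hand to the guest who stands at the front of the worktop: first lay the teaspoon flat in its recess in the wooden tray, bowl in the wide end, and let go of it. Then take the tray by its handle, lift it clear of the worktop and only then give it a quarter turn, so that the spoon side squarely faces the worktop's front edge; keep it level and move gently, so that the loose chocolate ball stays in the middle of its dish. Finish still holding the tray out by the handle, level and still, about 10 cm above the worktop, without ever touching the chocolate or disturbing the cup, the jug or the ramekin.

Things in the scene. Friction and masses are not known exactly. Their poses are not given: they have to be found in the camera images.
- tray: Loose wooden tray, 13 mm thick, 0.48 kg with handle. Origin on its underside below the dish's middle; x along the handle, z up. It spans x -98 to 98, y -108 (spoon side) to 60. White round dish, radius 52, centred on the origin: a 6 degree conical well to radius 36, then a steep rim, 21 mm up. At the start the spoon side faces right along the worktop, within 0.3 rad
- tray_handle: The tray's carrying handle, fixed to it, same origin and axes as the tray: an arch along x over the middle of the dish, steel rods up from x = +-86, y 0, to a straight wooden grip 104 long (x), 16 wide (y), 19 high, its middle 82 mm above the tray's underside. Ball top is 51 mm above the underside, grip underside 72.
- tray_grip (a point): Middle of the handle's wooden grip, 82 mm above the tray's underside; axes as the tray's. Pinch it here across y (16 mm).
- tray_dish (a point): Where the chocolate ball's centre is when it rests in the middle of the dish, 30 mm above the tray's underside; axes as the tray's.
- tray_rest (a point): Middle of the spoon recess's floor, 88 mm from the dish's middle on the tray's -y side, 5 mm above the underside, axes as the tray's. 8 mm deep: channel 23 wide from x -73 to 24, bowl pocket 34 wide from 24 to 73; the spoon fits one way, its x along +x, origin here. Finger notch, same depth, x -32 to 14, from y 34 out through the tray's -y edge.
- teaspoon: Steel teaspoon lying flat, bowl up, 137 mm long (x), bowl 28 wide at +x, 20 g, loose, right of the tray. Origin: level of its underside, midway along. The handle is 16 mm wide at its end (-x) and 8 to 10 about the middle, where it arches 8 to 12 mm above the surface it lies on.
- spoon_bowl (a point): Middle of the teaspoon's bowl, 47 mm from the spoon's origin along its x.
- chocolate: Loose dark chocolate ball with a pale drizzle, diameter 42 mm, 45 g, lying in the dish; origin at its centre (its axes turn as it rolls). In the level dish it rolls back to the middle; above about 8 degrees of tilt it rolls off.
- front_edge (a point): A fixed point on the worktop's front edge, at the top. Its x axis is level and points from the worktop's front edge straight towards the back (30 degrees to the right of the robot's x), y left along the worktop. At the end the tray's +y axis points along this x, the spoon side to the front edge.
- cup: Bystander: small white cup with a red line, 58x82x50 mm, loose, behind the tray. Origin: under the middle.
- jug: Bystander: small cream-coloured jug, 67x103x85 mm, loose, behind the tray on the left. Origin: under the middle.
- ramekin: Bystander: white fluted ramekin, 78 mm across, 42 high, loose, right of the spoon. Origin: under the middle.
There are look-alikes about, which are no part of the job. What is meant by the chocolate is not green or turquoise, and is the larger of those in its own colour.

How it is judged:
By the outcome, as a careful person would: the job done as asked, in the order asked, and still so for the second after the job is handed in, while the arm keeps its last pose, push and grip.
It also fails if it takes over 67 s, if anything falls off the work surface, if the arm or the gripper's body presses on something with over 40 N, if the wrist force passes 120 N, or if a joint passes its speed limit or range.

## Working session

There is one attempt and no reset: what is moved stays moved. The work goes in short steps, Python scripts to look and compute and a tool call to move; the robot and the scene stay as the last step left them, time stands still between calls to the robot, and variables do not carry over. Pictures are saved under pics/ and viewed, about 8 in all and at most 12, crops included, and the job is handed in when it is done.

Besides the shell and the picture viewer there is one more tool, called after ">>>" as a command line: name --argument value ..., lists and objects as JSON in quotes. move_arm: Moves the arm, as the interface text tells. Its arguments: {"type":"object","properties":{"motion":{"type":"array","items":{"type":"object","properties":{"offset":{"type":"array","items":{"type":"number"}},"angular":{"type":"array","items":{"type":"number"}},"jaw":{"type":"number"}}}},"squeeze":{"type":"number"}},"required":["motion"]}

```bash
mkdir -p pics; ls; python3 - <<'E'
from rig import ctrl
import cv2,numpy as np
print(ctrl.sense(), ctrl.tips_ahead)
for n in("scene","top","wrist"):
    c=ctrl.capture(n); np.savez(f"pics/{n}0.npz",**c)
    cv2.imwrite(f"pics/{n}0.png",c["img"][:,:,::-1])
    R=cv2.Rodrigues(np.array(c["rvec"],float))[0]; print(n,c["intrinsics"],-R.T@np.array(c["tvec"]).ravel())
E
```

```text
pics
{'time_s': 0.0, 'joints': array([-1.47340747e+00,  3.13455922e-01,  1.49844641e+00, -4.12426536e-07,
        1.33103671e+00, -2.23368783e-01]), 'dq': array([ 8.60733713e-04, -2.28887253e-03, -5.80108421e-04, -1.73342878e-04,
        9.61406668e-05,  2.10555166e-04]), 'tau': array([ 8.39411587e-04, -4.12261963e+01, -2.59741312e+01, -1.65264105e-04,
        4.20312543e-03, -1.27675389e-05]), 'eef_pos': array([ 165.50344449, -497.9617173 ,  241.72854015]), 'ee_rot': array([-6.71871727e-04,  9.87166628e-01,  1.59692187e-01,  4.21765589e-05]), 'force': array([0.25867519, 0.12253863, 0.12357963]), 'wrist_torque': array([ 0.01713518, -0.01201628, -0.06151452]), 'grip_width': 1.0008247904017575} 11.0
scene [[395.17192252   0.         281.70072811]
 [  0.         395.17192252 208.97756479]
 [  0.           0.           1.        ]] [ -86.61689665 -926.93277073  543.2725972 ]
top [[450.80968534   0.         285.71986039]
 [  0.         450.80968534 215.41055145]
 [  0.           0.           1.        ]] [ 312.77767262 -187.05291418 1203.04981275]
wrist [[376.87046781   0.         279.05606953]
 [  0.         376.87046781 210.44282267]
 [  0.           0.           1.        ]] [ 242.28409633 -471.64354614  373.26052375]
```

View pics/top0.png

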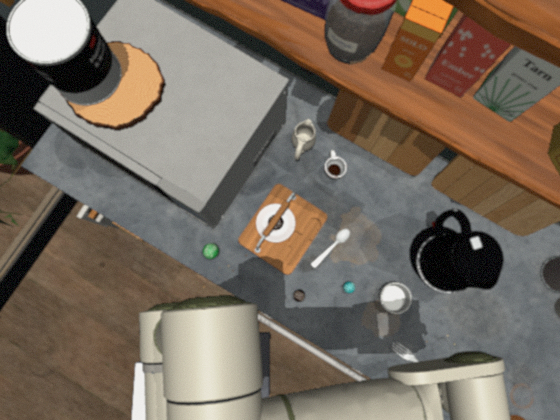

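View pics/scene0.png

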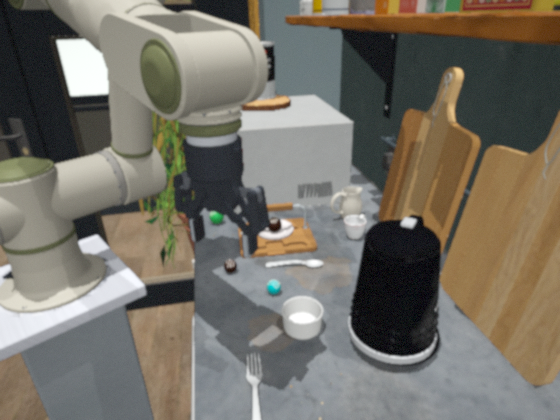

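```bash
cat > h.py <<'E'
import cv2,numpy as np
from scipy.spatial.transform import Rotation as Ro
def load(f):
    d=np.load(f); return {k:d[k] for k in d.files}
def p2w(c,uv,z):
    R=cv2.Rodrigues(np.array(c["rvec"],float))[0]; C=-R.T@np.array(c["tvec"]).ravel()
    uv=np.atleast_2d(uv).astype(float); r=np.c_[uv,np.ones(len(uv))]@np.linalg.inv(c["intrinsics"]).T@R
    return C+r*((z-C[2])/r[:,2])[:,None]
def w2p(c,P): return cv2.projectPoints(np.array(P,float).reshape(-1,1,3),np.array(c["rvec"],float),np.array(c["tvec"],float),np.array(c["intrinsics"],float),None)[0].reshape(-1,2)
def snap(n,f):
    from rig import ctrl
    c=ctrl.capture(n); np.savez(f"pics/{f}.npz",**c); return c
def crop(c,f,x0,y0,x1,y1,s,lines=()):
    im=cv2.resize(c["img"][y0:y1,x0:x1,::-1],None,fx=s,fy=s,interpolation=cv2.INTER_CUBIC)
    for L,col in lines:
        q=((w2p(c,L)-[x0,y0]+.5)*s).astype(int); cv2.polylines(im,[q.reshape(-1,1,2)],False,col,1)
    cv2.imwrite(f"pics/{f}.png",im)
E
python3 - <<'E'
from h import *
c=load("pics/top0.npz")
crop(c,"top0c",200,170,400,320,4)
for p in [(277,222),(299,295),(312,266),(345,234)]: print(p,p2w(c,p,0)[0].round(1))
print(w2p(c,[[0,0,0],[300,0,0],[300,-300,0]]))
E
```

```text
(277, 222) [ 517.2 -196.6    0. ]
(299, 295) [ 323.5 -257.6    0. ]
(312, 266) [ 400.  -291.8    0. ]
(345, 234) [ 487.6 -381.     0. ]
[[194.53186431 425.78202402]
 [200.22794016 302.84246993]
 [315.05624898 304.28434619]]
```

View pics/top0c.png

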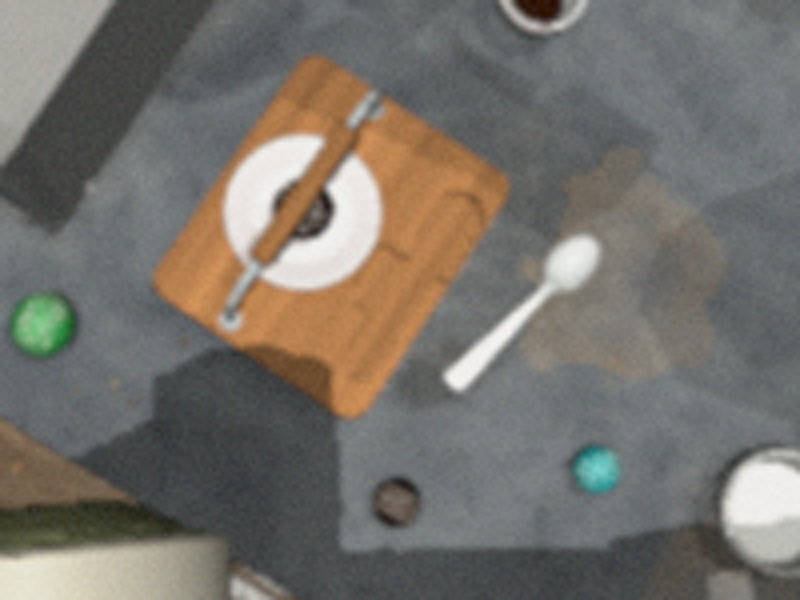

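```bash
cat >> h.py <<'E'
def T(p,yaw,pts):
    c,s=np.cos(yaw),np.sin(yaw); pts=np.atleast_2d(np.array(pts,float))
    return np.c_[p[0]+c*pts[:,0]-s*pts[:,1],p[1]+s*pts[:,0]+c*pts[:,1],pts[:,2]+(p[2] if len(p)>2 else 0)]
def rect(x0,x1,y0,y1,z): return [[x0,y0,z],[x1,y0,z],[x1,y1,z],[x0,y1,z],[x0,y0,z]]
def circ(r,z,cx=0,cy=0): 
    t=np.linspace(0,6.3,40); return np.c_[cx+r*np.cos(t),cy+r*np.sin(t),0*t+z]
def traylines(p,y): return [(T(p,y,L),col) for L,col in [(rect(-98,98,-108,60,13),(255,0,255)),(circ(52,21),(0,255,0)),(rect(-73,24,-99.5,-76.5,13),(255,255,0)),(rect(24,73,-105,-71,13),(255,255,0)),(rect(-52,52,-8,8,91.5),(0,0,255))]]
def spoonlines(p,y): return [(T(p,y,L),(0,0,255)) for L in [[[-68,0,8],[68,0,8]],circ(14,8,47,0),rect(-68.5,68.5,-8,8,8)]]
E
python3 - <<'E'
from h import *
from scipy.optimize import least_squares as ls
c=load("pics/top0.npz")
q=lambda L:np.array(L,float)/4+[200,170]-.5
cor=q([(352,418),(508,185),(312,55),(153,280)])  # -x-y, +x-y, +x+y, -x+y
mod=np.array([[-96,-106,13],[96,-106,13],[96,58,13],[-96,58,13]],float)
dish=q([(303,212)])
f=lambda v:np.r_[(w2p(c,T(v[:2],v[2],mod))-cor).ravel(),(w2p(c,T(v[:2],v[2],[[0,0,21]]))-dish).ravel()]
r=ls(f,[510,-200,-.5]); print("tray",r.x,np.degrees(r.x[2]),r.fun.round(2))
s=p2w(c,q([(457,385)]),5)[0]; b=p2w(c,q([(588,236)]),5)[0]
sy=np.arctan2(*(b-s)[1::-1]); so=(s+b)/2; print("spoon",so,np.degrees(sy),np.linalg.norm(b-s))
print("front",p2w(c,[(260,315),(370,380)],0).round(0).tolist())
print("ramekin",p2w(c,[(395,294)],42),"jug",p2w(c,[(303,138)],40),"cup",p2w(c,[(336,167)],50))
crop(c,"fit0",200,170,400,320,4,traylines(r.x[:2],r.x[2])+spoonlines(so[:2],sy))
E
```

```text
tray [ 513.08413565 -191.39090425   -0.58325989] -33.418329848312375 [ 0.26  1.01  1.21 -0.12 -0.09 -1.15 -1.2   0.44 -0.15 -0.32]
spoon [ 451.13274156 -340.22574138    5.        ] -41.073331729675004 134.69278976167092
front [[271.0, -156.0, 0.0], [112.0, -441.0, 0.0]]
ramekin [[ 328.76439003 -500.884908     42.        ]] jug [[ 742.87968162 -263.10181942   40.        ]] cup [[ 660.10450256 -350.94879095   50.        ]]
```

View pics/fit0.png

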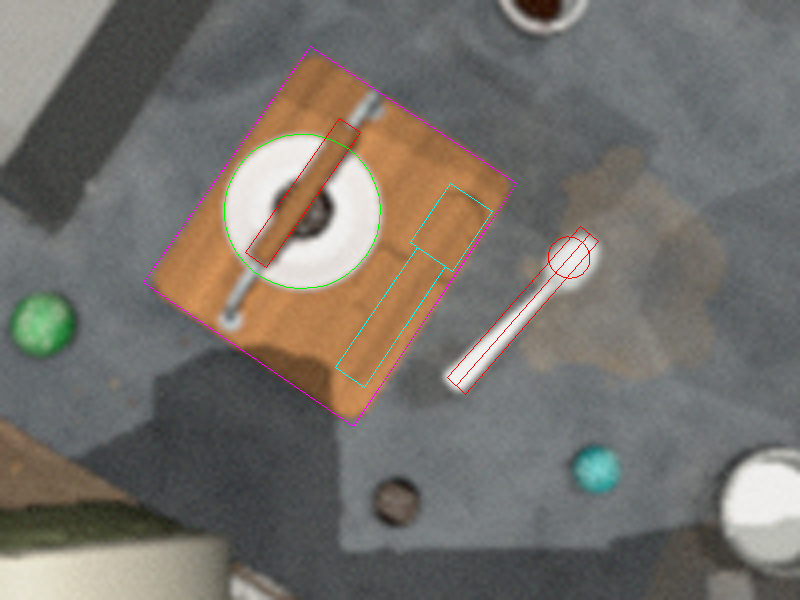

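```bash
cat >> h.py <<'E'
def rot(yaw_y): # tool down, tool y at world yaw (deg)
    a=np.radians(yaw_y+90); X=np.array([np.cos(a),np.sin(a),0]); Z=np.array([0,0,-1.]); return Ro.from_matrix(np.c_[X,np.cross(Z,X),Z])
def cur():
    from rig import ctrl
    s=ctrl.sense(); q=s["ee_rot"]; return s["eef_pos"],Ro.from_quat([*q[1:],q[0]]),s
def go(p,yaw_y,R=None):
    p0,R0,s=cur(); Rt=R or rot(yaw_y)
    print("offset m",(R0.inv().apply(np.array(p)-p0)/1000).round(4),"ang",np.degrees((R0.inv()*Rt).as_rotvec()).round(2),"| at",p0.round(1),"yawy",round(np.degrees(np.arctan2(*R0.as_matrix()[1::-1,1])),2),"t",s["time_s"],"F",s["force"].round(1),"w",round(s["grip_width"]*85.4,1))
E
python3 -c "
from h import *
go((444,-334,230),49)"
```

```text
offset m [ 0.316  -0.0678  0.012 ] ang [-2.0000e-02 -6.0000e-02 -1.2062e+02] | at [ 165.5 -498.   241.9] yawy -71.62 t 0.15 F [ 0.2 -0.4 -0.2] w 85.7
```

>>> move_arm --motion '[{"offset": [0.026, -0.006, 0], "angular": [0, 0, -10]}, {"offset": [0.052, -0.011, 0], "angular": [0, 0, -20]}, {"offset": [0.078, -0.017, 0], "angular": [0, 0, -30]}, {"offset": [0.104, -0.022, 0], "angular": [0, 0, -40]}, {"offset": [0.13, -0.028, 0], "angular": [0, 0, -50]}]'

```text
schema error: expected keys offset, angular, jaw
```

```bash
python3 -c "
from h import *
go((444,-334,230),49)"
```

```text
offset m [ 0.316  -0.0678  0.012 ] ang [-2.0000e-02 -6.0000e-02 -1.2062e+02] | at [ 165.5 -498.   241.9] yawy -71.62 t 0.15 F [ 0.2 -0.4 -0.2] w 85.7
```

Jaw is required. I narrow it to 40 mm on the way.

>>> move_arm --motion '[{"offset": [0.026, -0.006, 0], "angular": [0, 0, -10], "jaw": 0.04}, {"offset": [0.052, -0.011, 0], "angular": [0, 0, -20], "jaw": 0.04}, {"offset": [0.078, -0.017, 0], "angular": [0, 0, -30], "jaw": 0.04}, {"offset": [0.104, -0.022, 0], "angular": [0, 0, -40], "jaw": 0.04}, {"offset": [0.13, -0.028, 0], "angular": [0, 0, -50], "jaw": 0.04}]'

```text
time_s: 0.78
eef_pos: [280.7, -430.1, 242.1]
ee_rot: [-0.0, 0.826, 0.564, 0.0]
force: [1.1, -0.2, -0.2]
grip_width: 0.465
```

```bash
python3 -c "
from h import *
go((444,-334,230),49)"
```

```text
offset m [0.1488 0.1172 0.0121] ang [-0.000e+00 -3.000e-02 -7.029e+01] | at [ 280.7 -430.1  242.1] yawy -21.29 t 0.775 F [ 1.1 -0.2 -0.2] w 39.8
```

>>> move_arm --motion '[{"offset": [0.021, 0.017, 0.002], "angular": [0, 0, -10], "jaw": 0.04}, {"offset": [0.042, 0.034, 0.004], "angular": [0, 0, -20], "jaw": 0.04}, {"offset": [0.063, 0.051, 0.006], "angular": [0, 0, -30], "jaw": 0.04}, {"offset": [0.084, 0.068, 0.008], "angular": [0, 0, -40], "jaw": 0.04}, {"offset": [0.105, 0.085, 0.01], "angular": [0, 0, -50], "jaw": 0.04}]'

```text
time_s: 1.4
eef_pos: [398.5, -363.8, 232.0]
ee_rot: [-0.0, 0.51, 0.86, 0.0]
force: [0.8, 0.1, 0.7]
grip_width: 0.469
```

```bash
python3 -c "
from h import *
go((444,-334,230),49)"
```

```text
offset m [0.0042 0.0542 0.002 ] ang [  0.    -0.03 -20.29] | at [ 398.5 -363.8  232. ] yawy 28.71 t 1.4 F [0.8 0.1 0.7] w 40.0
```

>>> move_arm --motion '[{"offset": [0.002, 0.027, 0.001], "angular": [0, 0, -10], "jaw": 0.04}, {"offset": [0.004, 0.054, 0.002], "angular": [0, 0, -20.3], "jaw": 0.04}, {"offset": [0.004, 0.054, 0.002], "angular": [0, 0, -20.3], "jaw": 0.04}]'

```text
time_s: 1.78
eef_pos: [444.2, -334.2, 229.9]
ee_rot: [-0.0, 0.352, 0.936, 0.0]
force: [-0.4, 0.1, 0.1]
grip_width: 0.466
```

```bash
python3 -c "
from h import *
go((444,-334,230),49)
c=snap('wrist','w1'); crop(c,'w1',0,0,560,420,1.4)"
```

```text
offset m [ 0.0003  0.0001 -0.0001] ang [ 0.01 -0.05 -0.2 ] | at [ 444.2 -334.2  229.9] yawy 48.8 t 1.775 F [-0.4  0.1  0.1] w 39.8
```

View pics/w1.png

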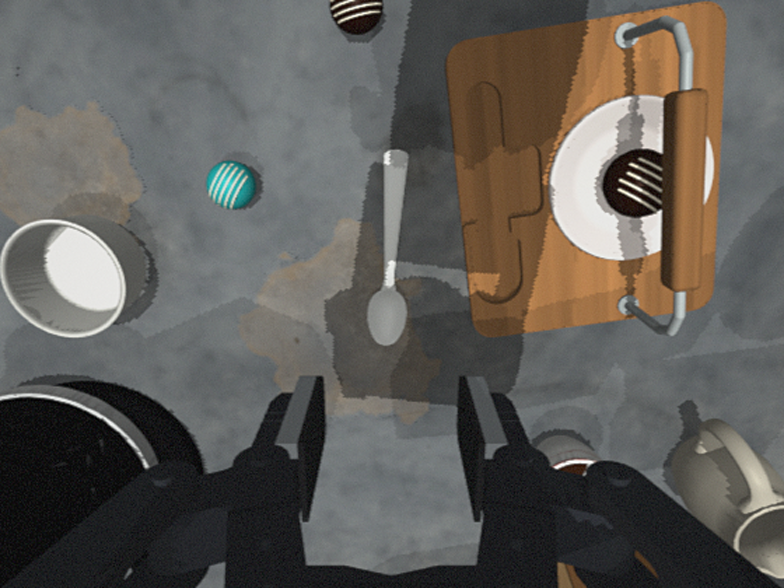

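```bash
python3 - <<'E'
from h import *
from scipy.optimize import least_squares as ls
c=load("pics/w1.npz"); q=lambda L:np.array(L,float)/1.4-.5
W=lambda L,z:p2w(c,q(L),z)[:,:2]
Ed=[(W([(448,70),(460,190),(472,310)],13),1,-108),(W([(480,36),(590,20)],13),0,-98),(W([(510,333),(600,322),(690,310)],13),0,98),(W([(725,60),(714,280)],13),1,60)]
rods=W([(628,35),(628,304)],14); dc=W([(632,178)],21)
def f(v):
    R=np.array([[np.cos(v[2]),np.sin(v[2])],[-np.sin(v[2]),np.cos(v[2])]])
    l=lambda P:(P-v[:2])@R.T
    return np.r_[tuple(l(P)[:,a]-k for P,a,k in Ed)+((l(rods)-[[-86,0],[86,0]]).ravel(),l(dc).ravel())]
r=ls(f,[513,-191,-.58],loss="soft_l1"); print("tray",r.x,np.degrees(r.x[2]),f(r.x).round(1))
e=W([(396,150)],6)[0]; t=W([(386,346)],8)[0]; b=W([(386.5,316)],8)[0]
print("len",np.linalg.norm(t-e),"bowlw",np.linalg.norm(W([(367,316)],8)-W([(407,316)],8)))
sy=np.arctan2(*(t-e)[::-1]); so=(e+t)/2; print("spoon",so,np.degrees(sy), "bowl@",np.linalg.norm(b-so))
crop(c,"w1f",220,0,560,260,2.3,traylines(r.x[:2],r.x[2])+spoonlines(so,sy))
E
```

```text
tray [ 510.26449758 -189.12318643   -0.57685581] -33.05140314298229 [ 0.3  0.3  0.2  0.8  1.4 -1.  -0.4 -0.6 -1.  -0.7  0.8  0.5  0.3  0.2
 -1.5 -0.1]
len 138.00394429932905 bowlw 28.60092721565075
spoon [ 447.98505833 -337.97740028] -44.05226269792907 bowl@ 45.66815734842807
```

View pics/w1f.png

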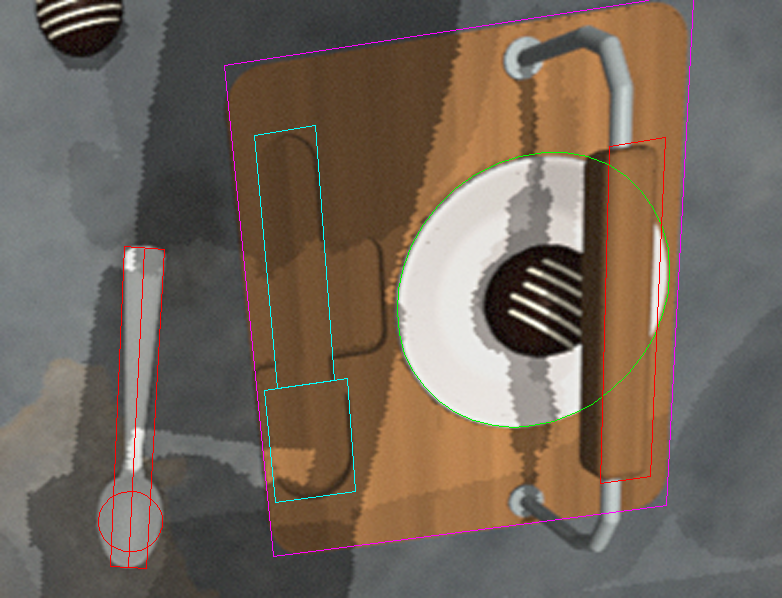

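```bash
python3 -c "
from h import *
go((441.5,-331.7,60),45.95)"
```

```text
offset m [0.0035 0.0011 0.17  ] ang [-0.01 -0.04  2.67] | at [ 443.5 -334.9  230. ] yawy 48.62 t 1.825 F [-0.4 -0.2 -0.2] w 40.2
```

>>> move_arm --motion '[{"offset": [0.002, 0.0, 0.034], "angular": [0, 0, 1.5], "jaw": 0.026}, {"offset": [0.0035, 0.0, 0.068], "angular": [0, 0, 2.85], "jaw": 0.026}, {"offset": [0.0035, 0.0, 0.102], "angular": [0, 0, 2.85], "jaw": 0.026}, {"offset": [0.0035, 0.0, 0.136], "angular": [0, 0, 2.85], "jaw": 0.026}, {"offset": [0.0035, 0.0, 0.17], "angular": [0, 0, 2.85], "jaw": 0.026}]'

```text
time_s: 2.45
eef_pos: [439.9, -333.6, 59.4]
ee_rot: [0.0, 0.378, 0.926, -0.0]
force: [0.2, -0.7, 0.2]
grip_width: 0.304
```

```bash
python3 -c "
from h import *
go((441.5,-331.7,14),45.95)
c=snap('wrist','w2'); print(w2p(c,[[441.5,-331.7,9]]))
crop(c,'w2',150,100,450,325,2.6,spoonlines((448,-338),np.radians(-44.05)))"
```

```text
offset m [0.0002 0.0025 0.0454] ang [-0.01  0.01 -0.33] | at [ 439.9 -333.6   59.4] yawy 45.62 t 2.45 F [ 0.2 -0.7  0.2] w 26.0
[[283.3432685  249.14258323]]
```

View pics/w2.png

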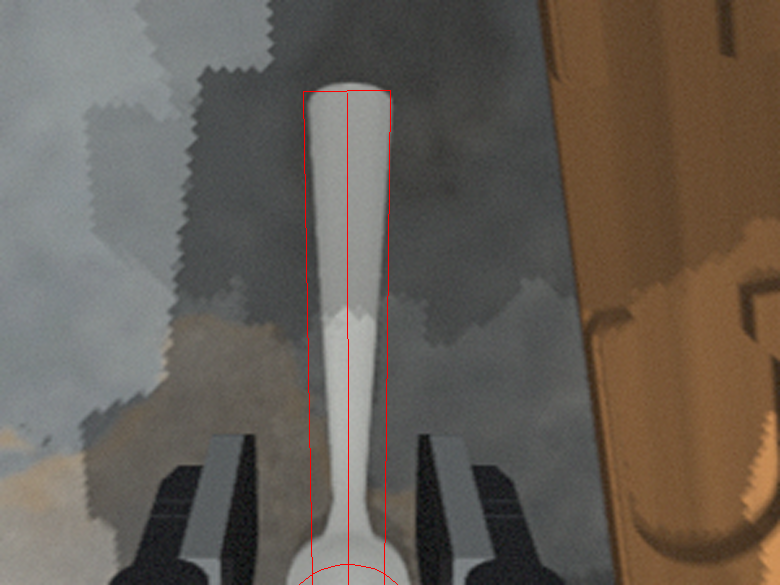

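>>> move_arm --motion '[{"offset": [0.0, 0.001, 0.015], "angular": [0, 0, 0], "jaw": 0.026}, {"offset": [0.0, 0.0025, 0.03], "angular": [0, 0, -0.3], "jaw": 0.026}, {"offset": [0.0, 0.0025, 0.045], "angular": [0, 0, -0.3], "jaw": 0.026}, {"offset": [0.0, 0.0025, 0.045], "angular": [0, 0, -0.3], "jaw": 0.0}, {"offset": [0.0, 0.0025, 0.045], "angular": [0, 0, -0.3], "jaw": 0.0}]' --squeeze 25

```text
time_s: 3.12
eef_pos: [442.7, -331.3, 15.7]
ee_rot: [0.0, 0.374, 0.928, -0.0]
force: [-0.8, -0.1, 0.4]
grip_width: 0.098
```

>>> move_arm --motion '[{"offset": [0, 0, 0], "angular": [0, 0, 0], "jaw": 0.0}, {"offset": [0, 0, 0], "angular": [0, 0, 0], "jaw": 0.0}]'

```text
time_s: 3.38
eef_pos: [442.6, -331.2, 15.7]
ee_rot: [0.0, 0.374, 0.928, -0.0]
force: [-0.5, 0.4, 0.5]
grip_width: 0.098
```

```bash
python3 -c "
from h import *
go((441.5,-331.7,14),45.95)"
```

```text
offset m [ 0.0005 -0.0011  0.0017] ang [-0.    0.04  0.18] | at [ 442.6 -331.2   15.7] yawy 46.13 t 3.375 F [-0.5  0.4  0.5] w 8.4
```

>>> move_arm --motion '[{"offset": [0, 0, -0.02], "angular": [0, 0, 0], "jaw": 0.0}, {"offset": [0, 0, -0.04], "angular": [0, 0, 0], "jaw": 0.0}, {"offset": [0, 0, -0.06], "angular": [0, 0, 0], "jaw": 0.0}, {"offset": [0, 0, -0.06], "angular": [0, 0, 0], "jaw": 0.0}]'

```text
time_s: 3.88
eef_pos: [443.0, -331.6, 76.5]
ee_rot: [0.001, 0.374, 0.928, -0.001]
force: [0.1, 0.1, -1.2]
grip_width: 0.1
```

```bash
python3 -c "
from h import *
go((454.9,-258.2,76),56.95)"
```

```text
offset m [0.0423 0.0612 0.0004] ang [ -0.03   0.17 -10.82] | at [ 443.  -331.6   76.5] yawy 46.13 t 3.875 F [ 0.1  0.1 -1.2] w 8.5
```

>>> move_arm --motion '[{"offset": [0.014, 0.02, 0], "angular": [0, 0, -3.6], "jaw": 0.0}, {"offset": [0.028, 0.04, 0], "angular": [0, 0, -7.2], "jaw": 0.0}, {"offset": [0.042, 0.061, 0], "angular": [0, 0, -10.8], "jaw": 0.0}, {"offset": [0.042, 0.061, 0], "angular": [0, 0, -10.8], "jaw": 0.0}]'

```text
time_s: 4.38
eef_pos: [454.6, -255.3, 74.9]
ee_rot: [-0.001, 0.282, 0.959, 0.0]
force: [-0.6, -0.2, -0.4]
grip_width: 0.097
```

```bash
python3 -c "
from h import *
go((454.9,-258.2,46),56.95)
p,R,s=cur(); y=np.arctan2(*R.as_matrix()[1::-1,1])-np.pi/2
so=p[:2]+8.6*np.array([np.cos(y),np.sin(y)])
c=snap('wrist','w3')
crop(c,'w3',120,20,470,290,2.2,traylines((510.26,-189.12),-.57686)+[(L+[0,0,p[2]-15.7],k) for L,k in spoonlines(so,y)])"
```

```text
offset m [-0.0018 -0.0023  0.0289] ang [ 0.02 -0.09  0.24] | at [ 454.6 -255.3   74.9] yawy 57.19 t 4.375 F [-0.6 -0.2 -0.4] w 8.3
```

View pics/w3.png

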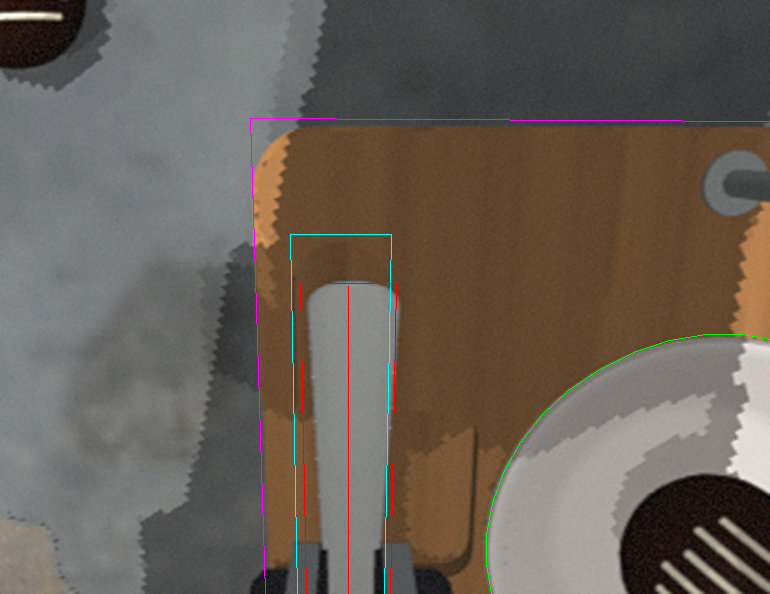

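>>> move_arm --motion '[{"offset": [-0.001, -0.0014, 0.01], "angular": [0, 0, 0.2], "jaw": 0.0}, {"offset": [-0.0022, -0.0027, 0.02], "angular": [0, 0, 0.2], "jaw": 0.0}, {"offset": [-0.0022, -0.0027, 0.03], "angular": [0, 0, 0.2], "jaw": 0.0}, {"offset": [-0.0022, -0.0027, 0.03], "angular": [0, 0, 0.2], "jaw": 0.0}]'

```text
time_s: 4.92
eef_pos: [454.4, -261.3, 44.2]
ee_rot: [-0.001, 0.286, 0.958, 0.0]
force: [-0.5, 1.1, 0.3]
grip_width: 0.096
```

```bash
python3 -c "
from h import *
go((455.1,-258.9,21),56.95)
p,R,s=cur(); y=np.arctan2(*R.as_matrix()[1::-1,1])-np.pi/2
so=p[:2]+8.6*np.array([np.cos(y),np.sin(y)])
c=snap('wrist','w4')
crop(c,'w4',120,20,470,290,2.2,traylines((510.26,-189.12),-.57686))"
```

```text
offset m [0.0007 0.0024 0.0232] ang [ 0.02 -0.11 -0.25] | at [ 454.4 -261.3   44.2] yawy 56.7 t 4.925 F [-0.5  1.1  0.3] w 8.2
```

View pics/w4.png

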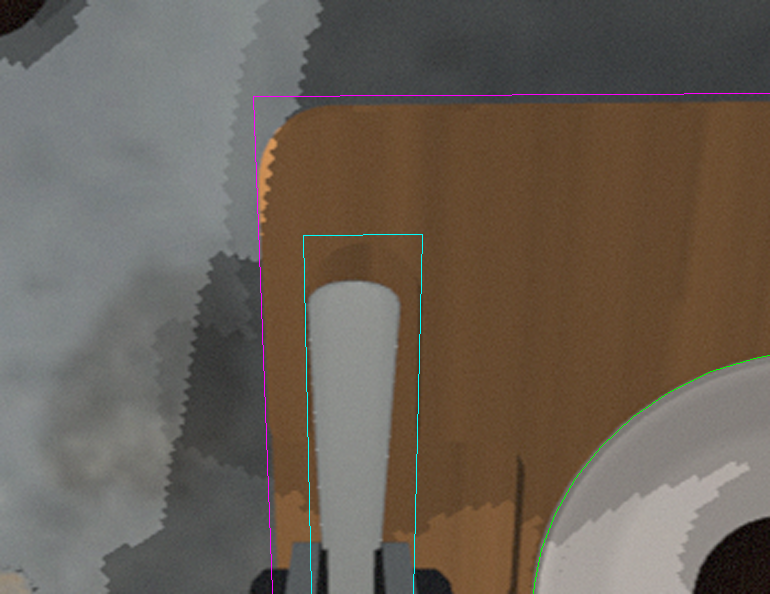

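>>> move_arm --motion '[{"offset": [0, 0, 0], "angular": [0, 0, 0], "jaw": 0.0}, {"offset": [0, 0, 0], "angular": [0, 0, 0], "jaw": 0.0}]'

```text
time_s: 5.22
eef_pos: [455.0, -261.6, 45.6]
ee_rot: [0.0, 0.286, 0.958, -0.0]
force: [-0.7, 0.5, 0.1]
grip_width: 0.104
```

```bash
python3 -c "
from h import *
go((455.1,-258.9,21),56.95)"
```

```text
offset m [0.0014 0.0023 0.0246] ang [-0.01  0.04 -0.22] | at [ 455.  -261.6   45.6] yawy 56.73 t 5.225 F [-0.7  0.5  0.1] w 8.9
```

>>> move_arm --motion '[{"offset": [0.001, 0.002, 0.004], "angular": [0, 0, -0.2], "jaw": 0.0}, {"offset": [0.001, 0.002, 0.011], "angular": [0, 0, -0.2], "jaw": 0.0}, {"offset": [0.001, 0.002, 0.018], "angular": [0, 0, -0.2], "jaw": 0.0}, {"offset": [0.001, 0.002, 0.0225], "angular": [0, 0, -0.2], "jaw": 0.0}, {"offset": [0.001, 0.002, 0.0245], "angular": [0, 0, -0.2], "jaw": 0.0}]'

```text
time_s: 5.85
eef_pos: [455.0, -259.2, 20.4]
ee_rot: [-0.0, 0.285, 0.959, 0.0]
force: [-0.4, 0.3, 0.0]
grip_width: 0.099
```

>>> move_arm --motion '[{"offset": [0, 0, 0], "angular": [0, 0, 0], "jaw": 0.0}]'

```text
time_s: 5.98
eef_pos: [455.1, -259.2, 20.7]
ee_rot: [-0.0, 0.285, 0.959, 0.0]
force: [0.4, 0.6, 0.6]
grip_width: 0.099
```

```bash
python3 -c "
from h import *
go((455.1,-258.9,20.7),56.95)
c=snap('wrist','w5')
crop(c,'w5',120,20,470,290,2.2,traylines((510.26,-189.12),-.57686)[2:3])"
```

```text
offset m [0.0002 0.0003 0.    ] ang [ 0.   -0.   -0.02] | at [ 455.1 -259.2   20.7] yawy 56.93 t 5.975 F [0.4 0.6 0.6] w 8.5
```

View pics/w5.png

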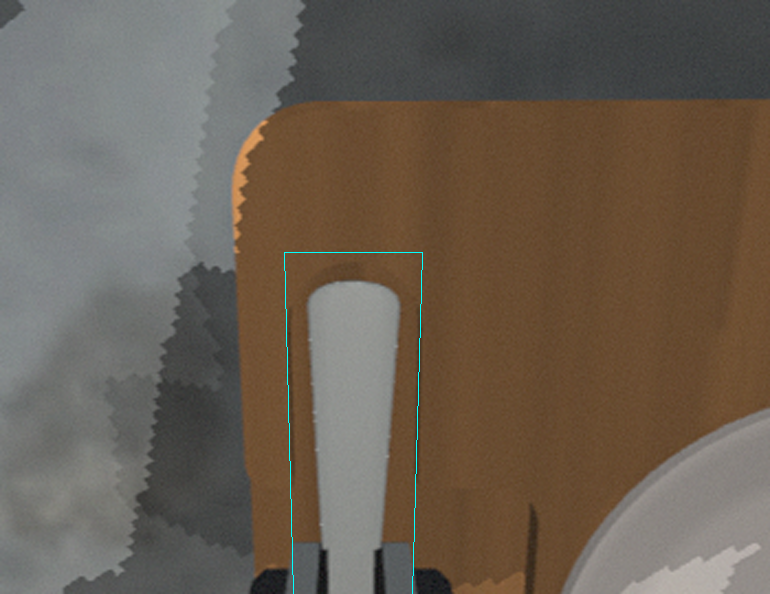

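>>> move_arm --motion '[{"offset": [0, 0, 0], "angular": [0, 0, 0], "jaw": 0.012}, {"offset": [0, 0, 0], "angular": [0, 0, 0], "jaw": 0.018}, {"offset": [0, 0, 0], "angular": [0, 0, 0], "jaw": 0.024}, {"offset": [0, 0, 0], "angular": [0, 0, 0], "jaw": 0.024}]'

```text
time_s: 6.52
eef_pos: [455.2, -259.3, 20.8]
ee_rot: [0.0, 0.285, 0.959, -0.0]
force: [0.7, 0.2, -0.2]
grip_width: 0.277
```

>>> move_arm --motion '[{"offset": [0, 0, -0.01], "angular": [0, 0, 0], "jaw": 0.024}, {"offset": [0, 0, -0.04], "angular": [0, 0, 0], "jaw": 0.024}, {"offset": [0, 0, -0.08], "angular": [0, 0, 0], "jaw": 0.024}, {"offset": [0, 0, -0.13], "angular": [0, 0, 0], "jaw": 0.03}, {"offset": [0, 0, -0.18], "angular": [0, 0, 0], "jaw": 0.04}]'

```text
time_s: 7.15
eef_pos: [454.9, -259.0, 203.1]
ee_rot: [0.0, 0.285, 0.959, -0.0]
force: [0.1, 0.3, 0.2]
grip_width: 0.469
```

```bash
python3 -c "
from h import *
go((510.3,-189.1,200),56.95)
c=snap('wrist','w6')
crop(c,'w6',150,40,560,340,1.9,traylines((510.26,-189.12),-.57686)[:1])"
```

```text
offset m [-0.0083  0.0888  0.0031] ang [-0.    0.03 -0.02] | at [ 454.9 -259.   203.1] yawy 56.93 t 7.15 F [0.1 0.3 0.2] w 40.1
```

View pics/w6.png

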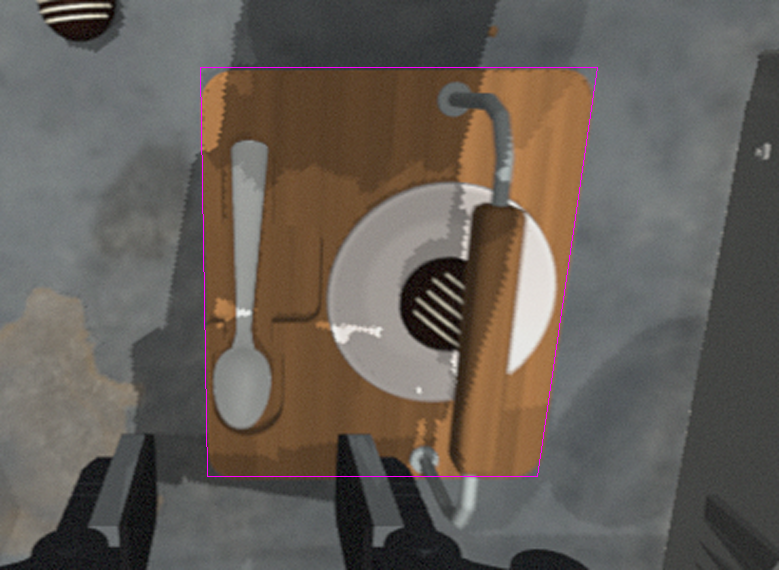

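>>> move_arm --motion '[{"offset": [-0.002, 0.02, 0], "angular": [0, 0, 0], "jaw": 0.04}, {"offset": [-0.005, 0.055, 0], "angular": [0, 0, 0], "jaw": 0.04}, {"offset": [-0.0085, 0.0888, 0], "angular": [0, 0, 0], "jaw": 0.04}, {"offset": [-0.0085, 0.0888, 0.03], "angular": [0, 0, 0], "jaw": 0.04}, {"offset": [-0.0085, 0.0888, 0.06], "angular": [0, 0, 0], "jaw": 0.04}]'

```text
time_s: 7.82
eef_pos: [511.0, -189.0, 140.6]
ee_rot: [0.001, 0.284, 0.959, -0.0]
force: [-0.2, 0.2, 0.5]
grip_width: 0.468
```

>>> move_arm --motion '[{"offset": [0, 0, 0], "angular": [0, 0, 0], "jaw": 0.04}, {"offset": [0, 0, 0], "angular": [0, 0, 0], "jaw": 0.04}]'

```text
time_s: 8.07
eef_pos: [511.2, -189.8, 142.3]
ee_rot: [0.001, 0.285, 0.959, -0.0]
force: [-0.3, -0.2, -0.1]
grip_width: 0.469
```

```bash
python3 -c "
from h import *
go((510.6,-189.4,75),56.95)
c=snap('wrist','w7')
im=c['img'].astype(int)
P=w2p(c,T((510.26,-189.12),-.57686,[[-45,-8,91.5],[-45,8,91.5],[-30,-8,91.5],[-30,8,91.5]])); print(P.round(1))
for i in (0,2):
  r=int(P[i:i+2,1].mean()); a=int(P[i,0])-25
  print(r,a,[tuple(v) for v in im[r,a:int(P[i+1,0])+26:4]])
cv2.imwrite('pics/w7.png',c['img'][:,:,::-1])" | sed 's/np.int64(\([0-9]*\))/\1/g'
```

```text
offset m [0.0008 0.     0.0672] ang [ 0.    0.11 -0.03] | at [ 511.2 -189.8  142.3] yawy 56.92 t 8.075 F [-0.3 -0.2 -0.1] w 40.0
[[262.1 162.3]
 [294.8 162.3]
 [262.5 191.9]
 [294.4 191.9]]
162 237 [(146, 142, 137), (146, 142, 137), (147, 141, 138), (150, 144, 139), (121, 116, 113), (152, 147, 141), (149, 144, 141), (73, 54, 27), (85, 63, 40), (86, 62, 39), (83, 63, 39), (80, 63, 41), (85, 63, 42), (82, 59, 40), (77, 56, 38), (130, 124, 121), (124, 119, 113), (118, 113, 110), (150, 144, 139), (148, 145, 138), (115, 113, 108)]
191 237 [(163, 158, 152), (161, 160, 151), (165, 159, 155), (164, 159, 154), (163, 157, 152), (50, 46, 44), (10, 6, 8), (75, 58, 37), (83, 61, 41), (88, 66, 42), (85, 62, 38), (80, 57, 37), (83, 59, 39), (79, 54, 32), (67, 46, 29), (13, 8, 8), (36, 38, 32), (127, 123, 121), (129, 125, 120), (170, 166, 158), (170, 166, 161)]
```

>>> move_arm --motion '[{"offset": [0.0008, 0.0005, 0.02], "angular": [0, 0, 0], "jaw": 0.04}, {"offset": [0.0008, 0.0005, 0.04], "angular": [0, 0, 0], "jaw": 0.04}, {"offset": [0.0008, 0.0005, 0.055], "angular": [0, 0, 0], "jaw": 0.04}, {"offset": [0.0008, 0.0005, 0.067], "angular": [0, 0, 0], "jaw": 0.035}, {"offset": [0.0008, 0.0005, 0.067], "angular": [0, 0, 0], "jaw": 0.025}]'

```text
time_s: 8.75
eef_pos: [510.2, -188.5, 73.4]
ee_rot: [-0.0, 0.285, 0.959, 0.0]
force: [-0.1, -0.1, 0.5]
grip_width: 0.295
```

>>> move_arm --motion '[{"offset": [0, 0, 0], "angular": [0, 0, 0], "jaw": 0.02}, {"offset": [0, 0, 0], "angular": [0, 0, 0], "jaw": 0.018}, {"offset": [0, 0, 0], "angular": [0, 0, 0], "jaw": 0.016}, {"offset": [0, 0, 0], "angular": [0, 0, 0], "jaw": 0.014}, {"offset": [0, 0, 0], "angular": [0, 0, 0], "jaw": 0.0}]' --squeeze 40

```text
time_s: 9.38
eef_pos: [510.5, -189.0, 74.4]
ee_rot: [0.0, 0.285, 0.959, -0.0]
force: [-1.9, -2.2, 4.1]
grip_width: 0.183
```

>>> move_arm --motion '[{"offset": [0, 0, 0], "angular": [0, 0, 0], "jaw": 0.0}, {"offset": [0, 0, 0], "angular": [0, 0, 0], "jaw": 0.0}, {"offset": [0, 0, 0], "angular": [0, 0, 0], "jaw": 0.0}]' --squeeze 90

```text
time_s: 9.75
eef_pos: [510.6, -189.0, 74.5]
ee_rot: [0.001, 0.285, 0.959, -0.0]
force: [-2.6, -1.9, 6.5]
grip_width: 0.169
```

```bash
python3 -c "
from h import *
go((510.6,-189.4,75),56.95)"
```

```text
offset m [-0.0002 -0.0003 -0.0005] ang [-0.02  0.08 -0.02] | at [ 510.6 -189.    74.5] yawy 56.93 t 9.75 F [-2.6 -1.9  6.5] w 14.4
```

>>> move_arm --motion '[{"offset": [0, 0, -0.002], "angular": [0, 0, 0], "jaw": 0.0}, {"offset": [0, 0, -0.006], "angular": [0, 0, 0], "jaw": 0.0}, {"offset": [0, 0, -0.012], "angular": [0, 0, 0], "jaw": 0.0}, {"offset": [0, 0, -0.018], "angular": [0, 0, 0], "jaw": 0.0}, {"offset": [0, 0, -0.024], "angular": [0, 0, 0], "jaw": 0.0}]'

```text
time_s: 10.38
eef_pos: [510.3, -188.6, 98.3]
ee_rot: [0.0, 0.285, 0.959, 0.0]
force: [-0.6, 0.2, -5.5]
grip_width: 0.171
```

>>> move_arm --motion '[{"offset": [0, 0, -0.006], "angular": [0, 0, 0], "jaw": 0.0}, {"offset": [0, 0, -0.012], "angular": [0, 0, 0], "jaw": 0.0}, {"offset": [0, 0, -0.018], "angular": [0, 0, 0], "jaw": 0.0}, {"offset": [0, 0, -0.024], "angular": [0, 0, 0], "jaw": 0.0}, {"offset": [0, 0, -0.03], "angular": [0, 0, 0], "jaw": 0.0}]'

```text
time_s: 11.0
eef_pos: [510.3, -188.6, 128.2]
ee_rot: [-0.0, 0.285, 0.959, 0.0]
force: [-0.7, -0.0, -5.4]
grip_width: 0.173
```

>>> move_arm --motion '[{"offset": [0, 0, -0.007], "angular": [0, 0, 0], "jaw": 0.0}, {"offset": [0, 0, -0.014], "angular": [0, 0, 0], "jaw": 0.0}, {"offset": [0, 0, -0.021], "angular": [0, 0, 0], "jaw": 0.0}, {"offset": [0, 0, -0.028], "angular": [0, 0, 0], "jaw": 0.0}, {"offset": [0, 0, -0.034], "angular": [0, 0, 0], "jaw": 0.0}]'

```text
time_s: 11.62
eef_pos: [510.3, -188.6, 162.3]
ee_rot: [0.0, 0.285, 0.959, -0.0]
force: [-0.7, 0.6, -5.3]
grip_width: 0.171
```

>>> move_arm --motion '[{"offset": [0, 0, -0.005], "angular": [0, 0, 0], "jaw": 0.0}, {"offset": [0, 0, -0.009], "angular": [0, 0, 0], "jaw": 0.0}, {"offset": [0, 0, -0.012], "angular": [0, 0, 0], "jaw": 0.0}, {"offset": [0, 0, -0.012], "angular": [0, 0, 0], "jaw": 0.0}]'

```text
time_s: 12.12
eef_pos: [510.4, -188.6, 173.9]
ee_rot: [0.0, 0.285, 0.959, -0.0]
force: [-0.4, 0.6, -5.5]
grip_width: 0.171
```

```bash
python3 -c "
from h import *
go((510.6,-189.4,175),56.95)
p,R,s=cur();print(R.as_matrix()[:,2],s['wrist_torque'])
c=snap('wrist','w8'); cv2.imwrite('pics/w8.png',c['img'][:,:,::-1])
d=snap('scene','s8'); t=snap('top','t8')
a=cv2.resize(d['img'][150:300,150:400],None,fx=1.6,fy=1.6,interpolation=3); b=cv2.resize(c['img'],(480,360))
b2=np.zeros((600,480,3),np.uint8); b2[:360]=b; b2[360:]=a[:240,:400].repeat(1,0)[:, :] if a.shape[1]==480 else np.pad(a[:240],((0,0),(0,80),(0,0)))
tt=cv2.resize(t['img'][130:330,190:350],None,fx=2,fy=2); o=np.zeros((600,800,3),np.uint8); o[:,:480]=b2; o[:400,480:]=tt
cv2.imwrite('pics/m8.png',o[:,:,::-1])"
```

```text
offset m [-0.0006 -0.0005 -0.0011] ang [ 0.    0.01 -0.02] | at [ 510.4 -188.6  173.9] yawy 56.93 t 12.125 F [-0.4  0.6 -5.5] w 14.6
[ 2.11874439e-04 -1.04519687e-04 -9.99999972e-01] [ 0.11203787 -0.04660341 -0.05131138]
```

>>> move_arm --motion '[{"offset": [0, -0.0015, 0], "angular": [0, 0, 0], "jaw": 0.0}, {"offset": [0, -0.005, 0], "angular": [0, 0, 0], "jaw": 0.0}, {"offset": [0.001, -0.01, 0], "angular": [0, 0, 0], "jaw": 0.0}, {"offset": [0.001, -0.016, 0], "angular": [0, 0, 0], "jaw": 0.0}, {"offset": [0.001, -0.022, 0], "angular": [0, 0, 0], "jaw": 0.0}]'

```text
time_s: 12.9
eef_pos: [497.2, -207.0, 173.8]
ee_rot: [0.0, 0.285, 0.959, -0.0]
force: [0.0, 0.7, -5.3]
grip_width: 0.172
```

>>> move_arm --motion '[{"offset": [0, -0.006, 0], "angular": [0, 0, 0], "jaw": 0.0}, {"offset": [0, -0.012, 0], "angular": [0, 0, 0], "jaw": 0.0}, {"offset": [0.001, -0.018, 0], "angular": [0, 0, 0], "jaw": 0.0}, {"offset": [0.001, -0.024, 0], "angular": [0, 0, 0], "jaw": 0.0}, {"offset": [0.001, -0.03, 0], "angular": [0, 0, 0], "jaw": 0.0}]'

```text
time_s: 13.52
eef_pos: [480.0, -231.4, 173.8]
ee_rot: [0.0, 0.285, 0.959, -0.0]
force: [-0.1, 0.6, -5.7]
grip_width: 0.169
```

>>> move_arm --motion '[{"offset": [0, -0.0045, 0], "angular": [0, 0, 0.5], "jaw": 0.0}, {"offset": [0, -0.008, 0], "angular": [0, 0, 1.5], "jaw": 0.0}, {"offset": [0, -0.01, 0], "angular": [0, 0, 3], "jaw": 0.0}, {"offset": [0, -0.011, 0], "angular": [0, 0, 5], "jaw": 0.0}, {"offset": [0, -0.011, 0], "angular": [0, 0, 7.5], "jaw": 0.0}]'

```text
time_s: 14.15
eef_pos: [474.3, -240.3, 173.8]
ee_rot: [0.0, 0.348, 0.938, 0.0]
force: [-0.1, -0.7, -4.7]
grip_width: 0.17
```

>>> move_arm --motion '[{"offset": [0, 0, 0], "angular": [0, 0, 3], "jaw": 0.0}, {"offset": [0, 0, 0], "angular": [0, 0, 6.5], "jaw": 0.0}, {"offset": [0, 0, 0], "angular": [0, 0, 10], "jaw": 0.0}, {"offset": [0, 0, 0], "angular": [0, 0, 13.5], "jaw": 0.0}, {"offset": [0, 0, 0], "angular": [0, 0, 17], "jaw": 0.0}]'

```text
time_s: 14.78
eef_pos: [474.3, -240.2, 173.8]
ee_rot: [0.0, 0.483, 0.876, 0.0]
force: [-1.1, -0.6, -5.4]
grip_width: 0.168
```

>>> move_arm --motion '[{"offset": [0, 0, 0], "angular": [0, 0, 3.5], "jaw": 0.0}, {"offset": [0, 0, 0], "angular": [0, 0, 7], "jaw": 0.0}, {"offset": [0, 0, 0], "angular": [0, 0, 10.5], "jaw": 0.0}, {"offset": [0, 0, 0], "angular": [0, 0, 14], "jaw": 0.0}, {"offset": [0, 0, 0], "angular": [0, 0, 17.5], "jaw": 0.0}]'

```text
time_s: 15.4
eef_pos: [474.3, -240.2, 173.8]
ee_rot: [0.0, 0.61, 0.792, 0.0]
force: [-0.4, -0.4, -5.4]
grip_width: 0.172
```

>>> move_arm --motion '[{"offset": [0, 0, 0], "angular": [0, 0, 3.5], "jaw": 0.0}, {"offset": [0, 0, 0], "angular": [0, 0, 7], "jaw": 0.0}, {"offset": [0, 0, 0], "angular": [0, 0, 10.5], "jaw": 0.0}, {"offset": [0, 0, 0], "angular": [0, 0, 14], "jaw": 0.0}, {"offset": [0, 0, 0], "angular": [0, 0, 17.5], "jaw": 0.0}]'

```text
time_s: 16.02
eef_pos: [474.3, -240.2, 173.8]
ee_rot: [0.0, 0.724, 0.69, 0.0]
force: [-0.5, 0.6, -5.9]
grip_width: 0.171
```

```bash
python3 -c "
from h import *
go((480,-240,174),-30)
print(cur()[2]['joints'].round(2))"
```

```text
offset m [ 0.0005  0.0056 -0.0002] ang [1.000e-02 0.000e+00 2.725e+01] | at [ 474.3 -240.2  173.8] yawy -2.75 t 16.025 F [-0.5  0.6 -5.9] w 14.6
[-0.69  0.39  1.58  0.    1.18 -0.64]
```

>>> move_arm --motion '[{"offset": [0, 0, 0], "angular": [0, 0, 3.5], "jaw": 0.0}, {"offset": [0, 0, 0], "angular": [0, 0, 7], "jaw": 0.0}, {"offset": [0, 0, 0], "angular": [0, 0, 10.5], "jaw": 0.0}, {"offset": [0, 0, 0], "angular": [0, 0, 14], "jaw": 0.0}, {"offset": [0, 0, 0], "angular": [0, 0, 17], "jaw": 0.0}]'

```text
time_s: 16.65
eef_pos: [474.3, -240.3, 173.8]
ee_rot: [0.0, 0.818, 0.575, 0.0]
force: [-0.4, -0.2, -6.7]
grip_width: 0.17
```

>>> move_arm --motion '[{"offset": [0, 0, 0], "angular": [0, 0, 3], "jaw": 0.0}, {"offset": [0, 0, 0], "angular": [0, 0, 5.5], "jaw": 0.0}, {"offset": [0, 0, 0], "angular": [0, 0, 7.7], "jaw": 0.0}, {"offset": [0, 0, 0], "angular": [0, 0, 9.3], "jaw": 0.0}, {"offset": [0, 0, 0], "angular": [0, 0, 10.2], "jaw": 0.0}]'

```text
time_s: 17.27
eef_pos: [474.3, -240.3, 173.8]
ee_rot: [0.0, 0.865, 0.501, 0.0]
force: [0.3, 0.3, -5.4]
grip_width: 0.17
```

>>> move_arm --motion '[{"offset": [0, 0, 0], "angular": [0, 0, 0], "jaw": 0.0}, {"offset": [0, 0, 0], "angular": [0, 0, 0], "jaw": 0.0}, {"offset": [0, 0, 0], "angular": [0, 0, 0], "jaw": 0.0}, {"offset": [0, 0, 0], "angular": [0, 0, 0], "jaw": 0.0}, {"offset": [0, 0, 0], "angular": [0, 0, 0], "jaw": 0.0}]'

```text
time_s: 17.9
eef_pos: [474.3, -240.3, 173.8]
ee_rot: [0.0, 0.865, 0.502, 0.0]
force: [0.6, -0.2, -5.1]
grip_width: 0.171
```

```bash
python3 -c "
from h import *
go((474.3,-240.2,174),-30)
p,R,s=cur(); O=(p[0],p[1],p[2]-74.4); y=np.arctan2(*R.as_matrix()[1::-1,1])-np.pi/2
c=snap('wrist','w9'); t=snap('top','t9'); d=snap('scene','s9')
L=traylines(O,y); crop(c,'a',0,0,560,420,1.0,L[:2]); crop(t,'b',190,150,350,300,1.5,L[:2]); crop(d,'d',140,120,400,300,1.5,L[:2])
a,b,e=[cv2.imread(f'pics/{k}.png') for k in 'abd']
o=np.zeros((600,800,3),np.uint8); o[:420,:560]=a; o[:225,560:800]=b; o[330:600,410:800]=e; cv2.imwrite('pics/m9.png',o)"
```

```text
offset m [ 0.0001 -0.     -0.0002] ang [ 0.   -0.    0.23] | at [ 474.3 -240.3  173.8] yawy -29.77 t 17.9 F [ 0.6 -0.2 -5.1] w 14.6
```

View pics/m9.png

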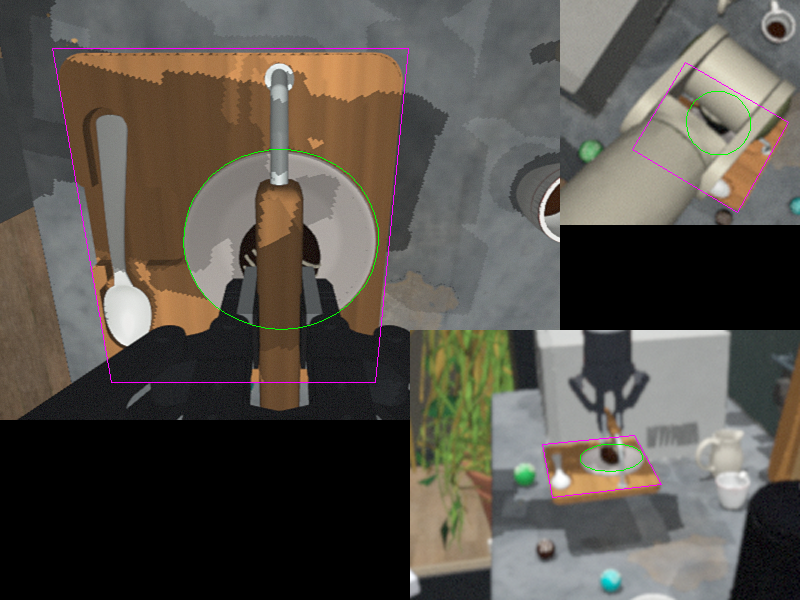

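```bash
cat > tilt.py <<'E'
from h import *
from scipy.optimize import least_squares as ls
c=load("pics/w9.npz"); g=cv2.GaussianBlur(c["img"],(3,3),0).astype(float); k=g[:,:,0]-g[:,:,2] # woodness
Rz=Ro.from_euler("z",-119.8,degrees=True); O=np.array([474.3,-240.3,99.4])
def proj(v,P): # rotvec about grip middle in tray axes + shift
    return w2p(c,Rz.apply(Ro.from_rotvec(v[:3]).apply(np.array(P)-[0,0,82])+[v[3],v[4],0]+[0,0,82])+O)
pts=[]
def scan(P,n):  # P model pts on edge, n outward model dir
    for p in P:
        a=proj(np.zeros(5),[p])[0]; b=proj(np.zeros(5),[np.array(p)+n])[0]; d=(b-a)/np.linalg.norm(b-a)
        s=np.arange(-12,8,.5); q=a+s[:,None]*d
        v=cv2.remap(k.astype(np.float32),q[:,0].astype(np.float32)[None],q[:,1].astype(np.float32)[None],1)[0]
        gr=np.gradient(np.convolve(v,np.ones(3)/3,"same"))[3:-3]; i=gr.argmin()
        if gr[i]<-2.5: pts.append((p,q[i+3],d,s[i+3]))
for z,_ in((13,0),):
    scan([[x,-108,z] for x in range(-80,21,10)],np.array([0,-1,0])); scan([[x,60,z] for x in range(-80,21,10)],np.array([0,1,0])); scan([[-98,y,z] for y in range(-90,51,10)],np.array([-1,0,0]))
P=np.array([p[0] for p in pts],float);Q=np.array([p[1] for p in pts]);D=np.array([p[2] for p in pts])
print([(tuple(p[0][:2]),p[3]) for p in pts])
f=lambda v:((proj(v,P)-Q)*D).sum(1)
r=ls(f,np.zeros(5),loss="soft_l1"); print(len(P),"rot deg (tray x,y,z)",np.degrees(r.x[:3]).round(2),"shift",r.x[3:].round(1),"rms",np.sqrt((f(r.x)**2).mean()))
E
python3 tilt.py
```

```text
[((-80, -108), np.float64(0.0)), ((-70, -108), np.float64(0.0)), ((-60, -108), np.float64(0.0)), ((-50, -108), np.float64(0.0)), ((-40, -108), np.float64(0.0)), ((-30, -108), np.float64(-7.0)), ((-20, -108), np.float64(-7.0)), ((-10, -108), np.float64(-7.0)), ((0, -108), np.float64(-7.0)), ((10, -108), np.float64(-7.0)), ((20, -108), np.float64(-0.5)), ((-80, 60), np.float64(-2.5)), ((-70, 60), np.float64(-2.5)), ((-60, 60), np.float64(-2.5)), ((-50, 60), np.float64(-2.5)), ((-40, 60), np.float64(-2.0)), ((-30, 60), np.float64(-2.0)), ((-20, 60), np.float64(-2.0)), ((-10, 60), np.float64(-2.0)), ((0, 60), np.float64(-2.0)), ((10, 60), np.float64(-2.0)), ((20, 60), np.float64(-2.0)), ((-98, -90), np.float64(-4.0)), ((-98, -80), np.float64(-4.5)), ((-98, -70), np.float64(-4.0)), ((-98, -60), np.float64(-4.0)), ((-98, -50), np.float64(-4.0)), ((-98, -40), np.float64(-4.0)), ((-98, -30), np.float64(-4.0)), ((-98, -20), np.float64(-4.0)), ((-98, -10), np.float64(-4.0)), ((-98, 0), np.float64(-4.0)), ((-98, 10), np.float64(-3.5)), ((-98, 20), np.float64(-3.5)), ((-98, 30), np.float64(-3.5)), ((-98, 40), np.float64(-3.5)), ((-98, 50), np.float64(-6.0))]
37 rot deg (tray x,y,z) [6.27 4.68 0.46] shift [  7.6 -10.6] rms 1.703763666254619
```

```bash
sed -i 's/^for z,_.*/for z in (13,):/; s/range(-80,21,10)\],np.array(\[0,-1,0\])/(-80,-70,-60,-50,-40,20)],np.array([0,-1,0])/' tilt.py
cat >> tilt.py <<'E'
m=P[:,1]!=50
F=lambda v:np.r_[f(v)[m]/1.0/3, (v[3]-.5)/1.2, v[4]/1.0]
r=ls(F,np.zeros(5)); C=np.linalg.inv(r.jac.T@r.jac)
print("reg",np.degrees(r.x[:3]).round(2),"+-",np.degrees(np.sqrt(np.diag(C))[:3]).round(2),r.x[3:].round(1))
E
python3 tilt.py|tail -2
```

```text
32 rot deg (tray x,y,z) [1.15 0.16 0.1 ] shift [ 1.9 -2.7] rms 0.4415068318417204
reg [-0.24 -0.88  0.17] +- [0.57 0.72 0.44] [ 0.5 -0.2]
```

```bash
python3 -c "
from rig import ctrl
s=ctrl.sense(); print(s['eef_pos'],abs(s['dq']).max(),s['force'],s['grip_width']); print(ctrl.finish_job())"
```

```text
[ 474.27376006 -240.31217342  173.81447531] 0.0024530131463636677 [-1.08977764  0.45600087 -5.56819421] 0.16807925216835198
the job is handed in; nothing more can be done
None
```

The dessert is ready and the job is handed in at about 18 s of the 67 s allowed. I laid the teaspoon in its recess and released it. Then I took the tray by its handle, lifted it 10 cm, moved it 6–7 cm to the right to clear the appliance on the left, and gave it the quarter turn.

- **Spoon:** after release the picture showed it lying in the recess, bowl in the wide end. It was still there in the last picture.
- **Tray:** the final pose is still, with the underside about 99 mm above the worktop. The measured load of about 5.5 N matches the tray, spoon and chocolate together.
- **Facing the front edge:** the gripper's yaw is within about 0.25° of the target, and the tray itself read a further 0.2° or so off (±0.4°).
- **Level:** the tilt estimate from the wrist picture is under about 1°. An unconstrained fit gave 1.15°. My first, discarded fit gave over 6°, because it treated the finger-notch edges as the tray's edge.
- **Chocolate and bystanders:** the last picture showed the chocolate in the middle of its dish. In it the cup and jug stood upright in their places. The ramekin was barely in frame, but the arm never went near it.

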